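# Load-test a battery: seat it in the tester and hold the spring dial at the third click

## Robot

A 7-joint arm with a two-finger parallel gripper is mounted at the origin on a cart in front of the work surface, level with it; the furniture and walls round the work are solid. World frame = base frame: x ahead of the robot, y to its left, z up, the work surface at z = 0. Lengths are in m, angles in degrees, forces in N, time in s.
With the tool pointing down it reaches from about 0.425 to 0.875 m from the base axis. Payload 4.7 kg.
Tool frame: the origin (TCP) lies on the centre line of the jaws, within the pads' length; the fingertips stand 14 mm ahead of it and the grasp point (between the pads) lies 5 mm behind it; z points along the fingers, y is the line along which they close (so a half turn about z gives the same grasp; the last joint's range is limited). The gripper opens to 87 mm and grips with 3 to 60 N. Pads are 19 mm wide; open, the fingers measure 117 mm over their backs; the gripper's body (75 mm by 190 mm) begins 51 mm behind the grasp point.
Start: joints at [77.871, 18.392, -4.016, 83.108, 1.295, 78.541, -3.26], TCP at [0.146, -0.634, 0.207] pointing down, gripper open.
Joint ranges: [-163.93, 163.93], [-17.29, 119.83], [-79.2, 71.16], [3.27, 140.29], [-89.18, 269.18], [5.43, 117.66], [-154.24, 154.24]. Speed limits (degrees/s): [147.25, 147.25, 180, 180, 180, 180, 180].

## Interface

Orientations are given as [roll, pitch, yaw] about the fixed x, y, z axes, in that order (R = Rz(yaw) Ry(pitch) Rx(roll)).
In Python, from cell import env gives the robot as it stands.
- The arm moves only by the tool jog_arm, never from a script. Its argument "motion" is a list that holds one entry, the list of rows, each a list of 7 numbers: the shift along the tool's x, y, z in units of 0.1 m (1.0 is 0.1 m), then the turn, a rotation vector about the tool's x, y, z in units of 180 degrees (1.0 is 180 degrees), then the closure, from 0 (fully open) to 1 (shut). A call has 1 to 5 rows; each row is the pose to reach, as a shift and turn from the pose commanded when the call began, along the tool's axes at that moment, turning the shorter way round; what a row does not reach only later rows make up. A row lasts 1/10 s, in which the tool goes at most 50 mm and 8.59 degrees, less where a joint would pass 70% of its speed; a pose out of reach is approached as far as the arm can. A call with a number of a shift or a turn outside -1 to 1 is refused whole. A call with a gripper value outside its range is refused whole. The fingers move at their own pace and stop on an object; "grip_force" is the grip in N (left out, the last holds). Time passes only in rows, so rows that repeat a pose let the fingers close. It gives the time, the measured TCP pose, the force, the opening and the grip force at its end, in the units of the state.
- env.get_obs(): the state, without advancing time (a new reading comes with each control period).
- env.read_camera(name): name is "scene" or "top" or "wrist"; returns (picture, depth): 420x560x3 uint8, red, green, blue; 420x560 float32, m along the optical axis (not along the pixel's ray), 0 where there is no reading.
- env.camera_info(name): a dict with "camera_matrix" (3x3 intrinsics, pixels), "origin" and "orientation" of the camera in the world; the wrist camera has in their place "mount" (4x4, takes a point from camera to tool coordinates, whose origin is the TCP and whose axes are the flange's). Camera axes: x right, y down, z forward; pixel columns grow to the right and rows downward; lengths in m; the calibration is good to about 2 mm. The wrist camera is an equidistant fisheye: a pixel r from the principal point sees the ray r / f radians off the axis. A picture is of the moment at which its call begins: read the wrist's pose just before it. camera_info takes no time and is no camera call.
- env.sign_off(): hands the job in; it is judged then, once.
The state is a dict: "time_s": time; "qpos": joint angles; "joint_velocities": joint speeds; "effort": joint torques, N m; "tool_pos": TCP position; "tool_rot": TCP orientation; "force": force on the tool from outside, world axes, zero at the start; "wrist_torque": the same for the moment, N m; "grip_width": finger opening in m; "grasp_force": force on a finger pad.
Only numpy, scipy, OpenCV 4.12 (cv2) and the standard library are available. Lean on these libraries where they do the work, as an engineer would, in place of code of your own. Each camera call takes 0.05 s, during which the arm holds its last target. There are 200 camera calls.

## Task

Test the battery lying in the desk battery tester: push the sliding jaw along the trough until the battery is firmly seated between the jaw and the end stop, without forcing the end stop along. Then turn the tester's spring-return dial clockwise past the first two clicks to the third one (the mark with three bars) and keep holding it there, with the jaw left closed on the battery: the program finishes while the gripper still holds the dial, because the dial springs back when let go. Leave the other things on the desk where they are.

Things in the scene. Friction and masses are not known exactly. Their poses are not given: they have to be found in the camera images.
- tester: Flat grey box fixed to the desk, 156 (its x) x 210 (its y) x 24 mm; origin: centre of its underside. Its x axis points away from the robot, give or take its yaw. On its top deck, along y at x = +40 mm, runs the battery trough: a floor at deck height between two black rails 8 mm high, 18 mm apart inside, 26 mm outside. Dial axis at x = -35, y = -30 mm; flat display at x = -30, y = +65 mm.
- cell: The battery to be tested: a lying cylinder, 50 mm long along its y axis, 16 mm across, about 23 g, loose in the trough between jaw and end stop, its length along the trough. Origin: underside, mid-length. It slides along the trough when the jaw pushes it.
- jaw_face (a point): Centre of the jaw's contact face (7.5 mm above the deck), which looks to the tester's +y at the battery. The jaw is a black upright plate, 30 mm wide (x), 10 mm thick (y), its top 35 mm above the deck, at the -y (right) end of the trough; behind it the deck is free for 30 mm or more, apart from the rails.
- jaw_back (a point): Point on the back (-y) face of the jaw, mid-width, 26 mm above the deck: push here towards the tester's +y.
- jaw (a joint): Travel of the jaw in m, from 0 (open) to at most 0.07, growing towards the tester's +y. It slides against about 2.5 N of friction and stays where it is left.
- stop_face (a point): Centre of the end stop's contact face (7.5 mm above the deck), which looks to the tester's -y. The end stop is a black block 30 mm wide, 21 mm high, with a small screw on top, at the +y end of the trough. It is clamped at a different place each time (14 mm range) and slips only above about 80 N. Seated, jaw face and stop face are 50 mm (one battery) apart.
- dial (a joint): Angle of the dial in rad: 0 at home, growing clockwise seen from above; hard stop at 1.6. Clicks lie at 0.4, 0.8 and 1.2: turn to 1.2. A return spring pulls it home with 0.05 N m at 0 and 0.12 N m at 1.2; lobes between the clicks (at 0.2, 0.6, 1.0, 1.4) add or take up to about 0.03 N m. Let go anywhere, it springs back to 0.
- dial_grip (a point): On the dial's vertical axis, 55 mm above the desk: grip here. The dial is a black disc 44 mm across with a bar on it, 42 mm long, 14 mm thick, its top 65 mm above the desk; pinch the bar across its thickness from above. The point turns with the dial: its x axis runs along the bar to the pointer end (pale line and nose). At home x points 0.6 rad anticlockwise of the tester's x.
- three_bars (a point): The mark of the third click on the deck, 36 mm from the dial's axis, 0.6 rad clockwise of the tester's x axis: three short pale bars side by side. The pointer end of the dial points at it at the third click. Going back anticlockwise come two bars, one bar, and a dot at home.
- remote: Bystander: grey remote control 179 x 47 x 19 mm lying on the desk at the left; origin: centre of its underside.
- tin: Bystander: small flat tin 47 x 64 x 18 mm on the mat in front; origin: centre of its underside.
- glue: Bystander: upright glue stick, 26 mm across, 97 mm high, behind the tester; origin: centre of its underside.
- spare: Bystander: a second battery, 50 mm long, 15 mm across, lying on the mat right of the tester; not the one to be tested. Origin: its underside, mid-length.

How it is judged (in metres and radians):
On the way, in this order (a step that is already met when the one before it is completed fails the run):
1. the battery is seated between the jaw and the end stop (y of jaw_face in the frame of stop_face between -0.0525 and -0.047 m and x of cell in the frame of tester between 0.03 and 0.05 m and z of cell in the frame of tester between 0.018 and 0.042 m and y of cell in the frame of stop_face between -0.029 and -0.021 m), for 0.2 s.
2. the dial is held at the third click by the fingers (all of step 1 and value of joint dial between 1.07 and 1.33 rad and contact force between the fingers and dial above 0.5 N), for 0.5 s.
At the end, for the whole second after the job is handed in: The fingers are still holding the dial, at rest at the third click (1.2 rad, within 0.13 rad); the battery lies in the trough between jaw and end stop, with the two faces 50 mm apart (at most 2.5 mm of play) (all of step 2 and velocity of joint dial between -0.2 and 0.2 rad/s); the arm keeps its last pose, push and grip.
It fails at once if the end stop is forced more than 3 mm along (distance of stop_face from where it was at the start of the episode above 0.003 m).
It fails at once if a bystander is moved more than 30 mm (distance of any of remote, tin, glue, spare from where it was at the start of the episode above 0.03 m).
It also fails if it takes over 45 s, if anything falls off the work surface, if the arm or the gripper's body presses on something with over 40 N, if the wrist force passes 120 N, or if a joint passes its speed limit or range.

## Working session

There is one attempt and no reset: what is moved stays moved. The work goes in short steps, Python scripts to look and compute and a tool call to move; the robot and the scene stay as the last step left them, time stands still between calls to the robot, and variables do not carry over. Pictures are saved under pics/ and viewed, at most 10 in all, crops included, and the job is handed in when it is done.

Besides the shell and the picture viewer there is one more tool, called after "Call:" in YAML: its name, and indented under it one key for each argument. jog_arm: Moves the arm, as the interface text tells. Shifts and turns lie within -1 to 1; 1 stands for 0.1 m of shift or 180 degrees of turn. Its arguments: {"type":"object","properties":{"motion":{"type":"array","items":{"type":"array","items":{"type":"array","items":{"type":"number"}}}},"grip_force":{"type":"number"}},"required":["motion"]}

```bash
ls; mkdir -p pics
python3 - <<'E'
from cell import env
import cv2,numpy as np
o=env.get_obs();print({k:np.round(v,3).tolist() for k,v in o.items()})
for n in("top","scene"):
    p,d=env.read_camera(n);np.savez(f'pics/{n}0.npz',p=p,d=d)
    cv2.imwrite(f'pics/{n}0.png',cv2.cvtColor(p,cv2.COLOR_RGB2BGR))
    print(n,env.camera_info(n))
print(env.camera_info("wrist"))
E
```

```text
pics
{'time_s': 0.0, 'qpos': [77.873, 18.439, -4.017, 83.175, 1.296, 78.54, -3.261], 'joint_velocities': [-0.019, -0.124, -0.085, 0.023, -0.055, -0.024, 0.123], 'effort': [-0.001, -49.129, -0.404, -31.254, -0.064, 0.044, 0.0], 'tool_pos': [0.145, -0.633, 0.206], 'tool_rot': [-179.891, 0.006, 12.938], 'force': [0.482, -0.263, 0.575], 'wrist_torque': [-0.05, 0.008, -0.07], 'grasp_force': 0.0, 'grip_width': 0.087}
top {'camera_matrix': array([[446.89923315,   0.        , 282.89112086],
       [  0.        , 446.89923315, 202.81987575],
       [  0.        ,   0.        ,   1.        ]]), 'origin': array([0.27951983, 0.17620825, 1.55342425]), 'orientation': array([-169.81485924,    0.22547699,  -90.16528954])}
scene {'camera_matrix': array([[438.08907792,   0.        , 283.65187571],
       [  0.        , 438.08907792, 210.94327854],
       [  0.        ,   0.        ,   1.        ]]), 'origin': array([-0.02121762, -0.19082338,  0.98380104]), 'orientation': array([-143.2464037 ,    0.94625402,  -56.92535647])}
{'camera_matrix': array([[325.1922621 ,   0.        , 281.20194836],
       [  0.        , 325.1922621 , 208.02900743],
       [  0.        ,   0.        ,   1.        ]]), 'mount': array([[-5.33893305e-04, -9.63633858e-01, -2.67225565e-01,
         7.25266638e-02],
       [ 9.99999810e-01, -5.96791768e-04,  1.54160214e-04,
         9.46932608e-04],
       [-3.08032019e-04, -2.67225432e-01,  9.63633994e-01,
        -1.76539404e-01],
       [ 0.00000000e+00,  0.00000000e+00,  0.00000000e+00,
         1.00000000e+00]])}
```

View pics/top0.png

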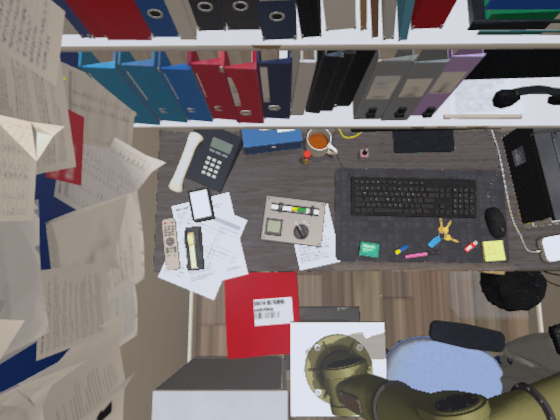

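View pics/scene0.png

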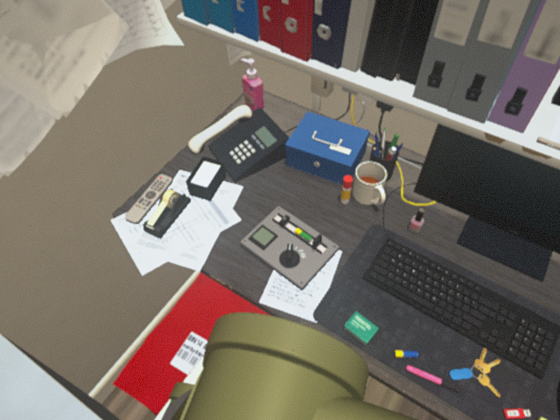

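```bash
cat > h.py <<'E'
import numpy as np,cv2
from cell import env
from scipy.spatial.transform import Rotation as R
def cam(n):
    c=env.camera_info(n);return c['camera_matrix'],np.array(c['origin']),R.from_euler('xyz',c['orientation'],degrees=True).as_matrix()
def onplane(n,uv,z):
    K,o,r=cam(n);uv=np.atleast_2d(uv).astype(float)
    d=np.c_[uv,np.ones(len(uv))]@np.linalg.inv(K).T@r.T
    return o+d*((z-o[2])/d[:,2])[:,None]
def pts(n,d):
    K,o,r=cam(n);v,u=np.mgrid[:420,:560]
    q=np.stack([(u-K[0,2])/K[0,0],(v-K[1,2])/K[1,1],np.ones_like(u)],-1)*d[...,None]
    return q@r.T+o
def proj(n,P):
    K,o,r=cam(n);q=(np.atleast_2d(P)-o)@r@K.T;return q[:,:2]/q[:,2:]
E
python3 - <<'E'
from h import *
for n,(u0,u1,v0,v1) in(("top",(250,350,185,260)),("scene",(230,350,195,295))):
    z=np.load(f'pics/{n}0.npz');p,d=z['p'],z['d'];P=pts(n,d)
    print(n,'desk/tester z',[np.round(P[v,u],3).tolist() for u,v in ([(285,235),(250,230),(307,155)] if n=='top' else [(275,235),(225,235),(347,187)])])
    c=cv2.cvtColor(p[v0:v1,u0:u1],cv2.COLOR_RGB2BGR)
    cv2.imwrite(f'pics/{n}0c.png',cv2.resize(c,None,fx=6,fy=6,interpolation=cv2.INTER_CUBIC))
    # deck plane points by depth
    m=(abs(P[...,2]-.024)<.006)&(p.max(-1).astype(int)-p.min(-1)<30)&(p.mean(-1)>80)&(p.mean(-1)<190)
    w=np.zeros_like(m);w[v0:v1,u0:u1]=1;m&=w
    m=cv2.morphologyEx(m.astype(np.uint8),cv2.MORPH_CLOSE,np.ones((5,5)))
    cs=max(cv2.findContours(m,0,2)[0],key=cv2.contourArea)
    X=onplane(n,cs[:,0],.024)[:,:2].astype(np.float32)
    rr=cv2.minAreaRect(X);print(rr, m.sum())
E
```

```text
top desk/tester z [[0.442, 0.175, 0.027], [0.463, 0.297, -0.0], [0.705, 0.099, 0.097]]
((0.4928385019302368, 0.1476934552192688), (0.20873720943927765, 0.15617525577545166), 82.66410064697266) 2525
scene desk/tester z [[0.491, 0.189, 0.027], [0.433, 0.314, -0.0], [0.7, 0.093, 0.072]]
((0.488444447517395, 0.14438322186470032), (0.21077950298786163, 0.1575322300195694), 82.79293060302734) 3533
```

View pics/scene0c.png

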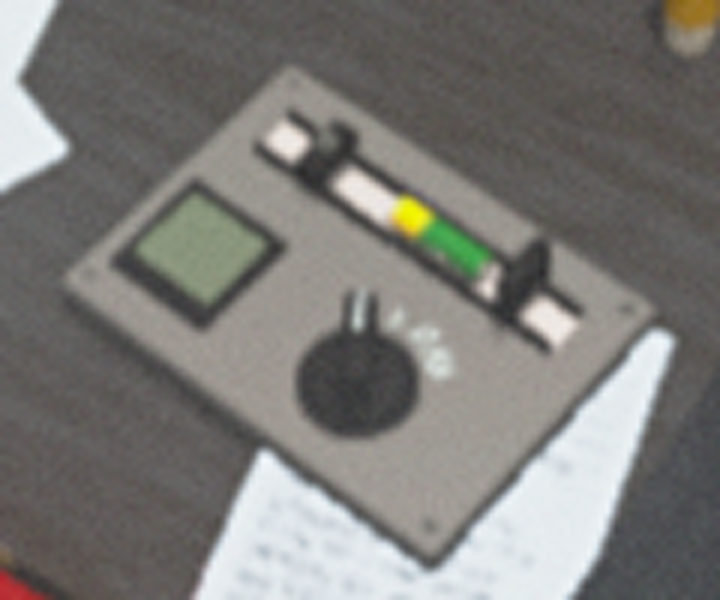

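Run:
```python
from h import *
z=np.load('pics/top0.npz');P=pts('top',z['d'])
# obstacle heights in coarse grid around approach region
for x0 in np.arange(.30,.80,.05):
    print(round(x0,2),[int(1000*np.percentile(P[...,2][m],98)) if (m:=((abs(P[...,0]-x0-.025)<.025)&(abs(P[...,1]-y)<.025))).any() else -1 for y in np.arange(.4,-.5,-.05)])
yaw=np.radians(-7.3);print('tester x dir',np.cos(yaw),np.sin(yaw))
C=np.array([.4906,.146]);Rm=np.array([[np.cos(yaw),-np.sin(yaw)],[np.sin(yaw),np.cos(yaw)]])
for n,q in dict(dial=(-.035,-.030),disp=(-.03,.065),trR=(.04,-.1)).items():print(n,C+Rm@q)
```

```text
0.3 [7, 6, 5, 5, 4, 5, 5, 5, 6, 6, 5, 5, 6, 6, 5, 5, 5, 6]
0.35 [7, 5, 5, 5, 5, 6, 5, 6, 7, 8, 26, 25, 20, 20, 18, 18, 9, 14]
0.4 [6, 7, 5, 30, 28, 36, 63, 28, 8, 8, 27, 22, 10, 15, 9, 10, 10, 12]
0.45 [7, 5, 6, 33, 33, 65, 65, 28, 8, 8, 8, 9, 9, 9, 9, 10, 11, 9]
0.5 [46, 5, 5, 29, 49, 41, 59, 30, 7, 23, 25, 25, 25, 27, 26, 25, 24, 25]
0.55 [8, 6, 6, 27, 42, 28, 27, 25, 8, 28, 29, 30, 30, 31, 31, 33, 30, 31]
0.6 [40, 5, 6, 6, 6, 6, 6, 6, 7, 28, 32, 33, 33, 33, 34, 31, 29, 30]
0.65 [410, 410, 411, 606, 410, 410, 409, 409, 410, 447, 465, 410, 465, 409, 407, 408, 406, 407]
0.7 [882, 887, 773, 773, 890, 886, 859, 854, 887, 880, 775, 818, 866, 868, 862, 789, 461, 452]
0.75 [674, 864, 865, 863, 807, 808, 866, 863, 806, 858, 860, 819, 823, 416, 418, 451, 488, 495]
tester x dir 0.9918944425900297 -0.1270646086013505
dial [0.45207176 0.12069043]
disp [0.46910237 0.21428508]
trR [0.51756932 0.04172797]
```

The tester lies at about (0.490, 0.146) with yaw -7.3°. In the scene crop, the green/yellow battery is at (450,240), the black jaw at (527,275), the end stop at (330,155), and the dial at (357,380) with its pointer up. Next I plan the transit.

```bash
cat >> h.py <<'E'
def plan(wps,cur=None):
    """wps: list of (x,y,z,yaw), tool down; prints jog numbers per call, from rounded previous targets"""
    if cur is None:
        o=env.get_obs();p=np.array(o['tool_pos']);r=R.from_euler('xyz',o['tool_rot'],degrees=True)
    else:p,r=np.array(cur[:3]),R.from_euler('xyz',[180,0,cur[3]],degrees=True)
    for w in wps:
        t=R.from_euler('xyz',[180,0,w[3]],degrees=True)
        s=np.round(r.inv().apply(np.array(w[:3])-p)/.1,3);v=np.round((r.inv()*t).as_rotvec()/np.pi,4)
        print(s.tolist(),v.tolist(),'OVER' if abs(s).max()>1 else '')
        p=p+r.apply(s*.1);r=r*R.from_rotvec(v*np.pi)
E
python3 - <<'E'
from h import *
W=[(.225,-.545,.2,45),(.305,-.465,.2,70),(.36,-.37,.2,95),(.41,-.27,.2,120),(.445,-.17,.2,145),(.475,-.075,.2,165),(.50,.0,.2,172.7)]
plan(W)
E
```

```text
[0.974, -0.679, 0.065] [-0.0005, -0.0001, -0.1781] 
[1.131, -0.0, -0.0] [-0.0, -0.0, -0.1389] OVER
[1.081, 0.191, -0.0] [-0.0, -0.0, -0.1389] OVER
[0.953, 0.586, 0.0] [0.0, -0.0, -0.1389] 
[0.691, 0.803, 0.0] [0.0, -0.0, -0.1389] 
[0.299, 0.95, 0.0] [0.0, -0.0, -0.1111] 
[-0.047, 0.789, 0.0] [0.0, -0.0, -0.0428]
```

Call:
jog_arm:
  motion:
    - [[0.97, -0.68, 0.06, 0, 0, -0.178, 0.0], [0.97, -0.68, 0.06, 0, 0, -0.178, 0.5], [0.97, -0.68, 0.06, 0, 0, -0.178, 1], [0.97, -0.68, 0.06, 0, 0, -0.178, 1], [0.97, -0.68, 0.06, 0, 0, -0.178, 1]]
  grip_force: 20

```text
time_s: 0.6
tool_pos: [0.2254, -0.5447, 0.2011]
tool_rot: [-180.0, 0.0, 45.1]
force: [-1.1, 0.3, -0.1]
grip_width: 0.0628
grasp_force: 0.0
```

Call:
jog_arm:
  motion:
    - [[1, 0, 0, 0, 0, -0.14, 1], [1, 0, 0, 0, 0, -0.14, 1], [1, 0, 0, 0, 0, -0.14, 1], [1, 0, 0, 0, 0, -0.14, 1]]

```text
time_s: 1.0
tool_pos: [0.296, -0.4744, 0.2013]
tool_rot: [-180.0, 0.0, 70.2]
force: [-0.3, -0.4, 0.7]
grip_width: 0.0309
grasp_force: 0.0
```

Call:
jog_arm:
  motion:
    - [[1, 0.2, 0, 0, 0, -0.14, 1], [1, 0.2, 0, 0, 0, -0.14, 1], [1, 0.2, 0, 0, 0, -0.14, 1], [1, 0.2, 0, 0, 0, -0.14, 1]]

```text
time_s: 1.4
tool_pos: [0.3477, -0.3881, 0.2014]
tool_rot: [-180.0, 0.0, 95.1]
force: [0.4, -0.2, 0.3]
grip_width: 0.0028
grasp_force: 0.0
```

Call:
jog_arm:
  motion:
    - [[0.98, 0.65, 0, 0, 0, -0.14, 1], [0.98, 0.65, 0, 0, 0, -0.14, 1], [0.98, 0.65, 0, 0, 0, -0.14, 1], [0.98, 0.65, 0, 0, 0, -0.14, 1]]

```text
time_s: 1.8
tool_pos: [0.4043, -0.2836, 0.2015]
tool_rot: [180.0, 0.0, 120.4]
force: [1.2, 0.4, 0.5]
grip_width: 0.0003
grasp_force: 0.0
```

Run:
```python
from h import *
plan([(.44,-.18,.2,145),(.475,-.085,.2,165),(.49,-.01,.2,172.7)])
```

```text
[0.713, 0.831, 0.015] [0.0001, 0.0001, -0.1369] 
[0.259, 0.979, 0.0] [-0.0001, 0.0, -0.1111] 
[0.049, 0.763, 0.0] [0.0, 0.0, -0.0428]
```

Call:
jog_arm:
  motion:
    - [[0.71, 0.83, 0, 0, 0, -0.137, 1], [0.71, 0.83, 0, 0, 0, -0.137, 1], [0.71, 0.83, 0, 0, 0, -0.137, 1], [0.71, 0.83, 0, 0, 0, -0.137, 1]]

```text
time_s: 2.2
tool_pos: [0.439, -0.182, 0.2015]
tool_rot: [-180.0, 0.0, 144.8]
force: [0.6, 0.3, 0.9]
grip_width: 0.0005
grasp_force: 0.0
```

Call:
jog_arm:
  motion:
    - [[0.26, 0.98, 0, 0, 0, -0.111, 1], [0.26, 0.98, 0, 0, 0, -0.111, 1], [0.26, 0.98, 0, 0, 0, -0.111, 1], [0.26, 0.98, 0, 0, 0, -0.111, 1]]

```text
time_s: 2.6
tool_pos: [0.4736, -0.088, 0.2012]
tool_rot: [-180.0, -0.0, 164.7]
force: [-0.8, -1.2, -0.0]
grip_width: 0.0007
grasp_force: 0.0
```

Call:
jog_arm:
  motion:
    - [[0.05, 0.76, 0, 0, 0, -0.043, 1], [0.05, 0.76, 0, 0, 0, -0.043, 1], [0.05, 0.76, 0, 0, 0, -0.043, 1], [0.05, 0.76, 0, 0, 0, -0.043, 1]]

```text
time_s: 3.0
tool_pos: [0.4882, -0.014, 0.2011]
tool_rot: [-179.9, -0.0, 172.5]
force: [0.3, -0.7, 0.1]
grip_width: 0.0008
grasp_force: 0.0
```

Run:
```python
from h import *
o=env.get_obs();p,d=env.read_camera('wrist');np.savez('pics/w1.npz',p=p,d=d,t=o['tool_pos'],r=o['tool_rot'])
print(o['tool_pos'],o['tool_rot'],np.round(o['qpos'],1))
cv2.imwrite('pics/w1.png',cv2.cvtColor(p,cv2.COLOR_RGB2BGR))
```

```text
[ 0.48817539 -0.01402249  0.20105194] [-1.79930760e+02 -2.81373563e-02  1.72454910e+02] [ 44.2   0.6 -45.5 104.5   0.5  75.1  81.1]
```

View pics/w1.png

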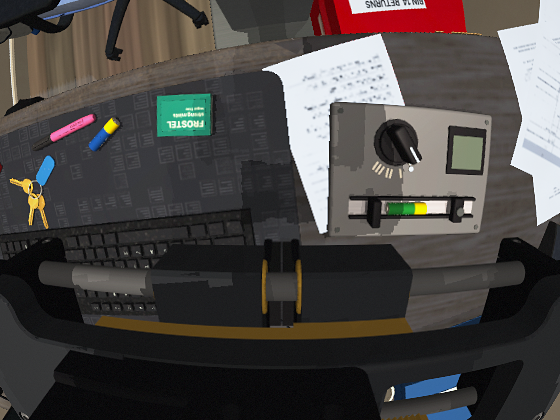

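The wrist view shows the jaw at (374,210), the battery at (388-428, 208), the stop at (458,210) and the dial at (397,143). I measure these through the fisheye model.

```bash
cat >> h.py <<'E'
def wrays(t,r,uv):
    c=env.camera_info('wrist');K,M=c['camera_matrix'],c['mount']
    d=(np.asarray(uv,float)-[K[0,2],K[1,2]])/K[0,0];th=np.linalg.norm(d,axis=-1,keepdims=True)
    q=np.concatenate([d/np.maximum(th,1e-9)*np.sin(th),np.cos(th)],-1)
    T=R.from_euler('xyz',r,degrees=True).as_matrix()
    return T@M[:3,3]+t, q@(T@M[:3,:3]).T, q[...,2]
def wplane(t,r,uv,z):
    o,d,_=wrays(t,r,uv);return o+d*((z-o[2])/d[...,2])[...,None]
def wcloud(t,r,dep):
    v,u=np.mgrid[:420,:560];o,d,cz=wrays(t,r,np.stack([u,v],-1));return o+d*(dep/cz)[...,None]
def tester(p,P,t,r,box):
    u0,u1,v0,v1=box;w=np.zeros(p.shape[:2],bool);w[v0:v1,u0:u1]=1
    m=w&(abs(P[...,2]-.024)<.008)&(np.ptp(p.astype(int),-1)<30)&(p.mean(-1)>50)&(p.mean(-1)<200)
    m=cv2.morphologyEx(m.astype(np.uint8),cv2.MORPH_CLOSE,np.ones((5,5)))
    c=max(cv2.findContours(m,0,2)[0],key=cv2.contourArea)
    rr=cv2.minAreaRect(wplane(t,r,c[:,0],.024)[:,:2].astype(np.float32));return rr
E
python3 - <<'E'
from h import *
z=np.load('pics/w1.npz');p,d,t,r=[z[k] for k in 'pdtr'];P=wcloud(t,r,d)
rr=tester(p,P,t,r,(315,505,90,240));print(rr)
yaw=np.radians(rr[2]-90 if rr[1][0]>rr[1][1] else rr[2]);print(np.degrees(yaw))
Q=P.copy();Q[...,:2]=(P[...,:2]-rr[0])@np.array([[np.cos(yaw),-np.sin(yaw)],[np.sin(yaw),np.cos(yaw)]])
w=np.zeros(d.shape,bool);w[90:240,315:505]=1
print('deck z',np.median(Q[110:120,340:360,2]),np.median(Q[120:130,340:360,2]))
for n,m in dict(jaw=(Q[...,2]>.05)&(abs(Q[...,0]-.04)<.02)&(Q[...,1]<.02),stop=(Q[...,2]>.038)&(abs(Q[...,0]-.04)<.02)&(Q[...,1]>.035),dialtop=(Q[...,2]>.058)&(Q[...,0]<.01)).items():
    q=Q[m&w];print(n,len(q),np.round(np.percentile(q,[2,50,98],axis=0),4).tolist())
m=w&(p[...,1]>p[...,2].astype(int)+50)&(Q[...,0]>.02)&(Q[...,0]<.06);q=Q[m];print('cell',np.round(np.percentile(q,[2,50,98],axis=0),4).tolist())
m=w&(Q[...,2]>.03)&(Q[...,2]<.058)&(np.hypot(Q[...,0]+.035,Q[...,1]+.03)<.024);print('disc z hist',np.histogram(Q[m][:,2],np.arange(.03,.06,.003)))
m=w&(Q[...,2]>.058)&(np.hypot(Q[...,0]+.035,Q[...,1]+.03)<.035);b=cv2.minAreaRect(P[m][:,:2].astype(np.float32));print('bar world',b)
for v in(205,212,217):print([(u,p[v,u].mean().round()) for u in range(362,384,1)],)
E
```

```text
((0.4907694458961487, 0.14295510947704315), (0.2094048410654068, 0.1545470952987671), 82.75532531738281)
-7.244674682617188
deck z 0.023163424501922464 0.02320259586851059
jaw 284 [[0.0258, -0.0623, 0.0513], [0.0397, -0.0584, 0.0576], [0.054, -0.053, 0.0595]]
stop 284 [[0.0263, 0.0447, 0.0388], [0.0396, 0.0495, 0.044], [0.0549, 0.0583, 0.0496]]
dialtop 652 [[-0.0558, -0.1565, 0.0597], [-0.0387, -0.0325, 0.0641], [-0.0174, -0.016, 0.3776]]
cell [[0.0338, -0.0355, 0.0333], [0.0388, -0.0119, 0.0377], [0.0473, 0.0104, 0.0398]]
disc z hist (array([ 88, 408,  29,  28,  31,  30,  30,  38,  33]), array([0.03 , 0.033, 0.036, 0.039, 0.042, 0.045, 0.048, 0.051, 0.054,
       0.057]))
bar world ((0.4529843032360077, 0.11916519701480865), (0.04244022071361542, 0.01489778608083725), 26.5904598236084)
[(362, np.float64(148.0)), (363, np.float64(149.0)), (364, np.float64(147.0)), (365, np.float64(81.0)), (366, np.float64(66.0)), (367, np.float64(56.0)), (368, np.float64(3.0)), (369, np.float64(8.0)), (370, np.float64(11.0)), (371, np.float64(12.0)), (372, np.float64(12.0)), (373, np.float64(15.0)), 
[... 654 characters left out ...]
378, np.float64(31.0)), (379, np.float64(27.0)), (380, np.float64(19.0)), (381, np.float64(136.0)), (382, np.float64(175.0)), (383, np.float64(157.0))]
[(362, np.float64(33.0)), (363, np.float64(32.0)), (364, np.float64(26.0)), (365, np.float64(29.0)), (366, np.float64(24.0)), (367, np.float64(13.0)), (368, np.float64(10.0)), (369, np.float64(9.0)), (370, np.float64(11.0)), (371, np.float64(5.0)), (372, np.float64(12.0)), (373, np.float64(27.0)), (374, np.float64(36.0)), (375, np.float64(31.0)), (376, np.float64(31.0)), (377, np.float64(32.0)), (378, np.float64(29.0)), (379, np.float64(29.0)), (380, np.float64(22.0)), (381, np.float64(31.0)), (382, np.float64(33.0)), (383, np.float64(34.0))]
```

Run:
```python
from h import *
plan([(.5185,.0437,.11,172.76),(.5185,.0437,.052,172.76)])
```

```text
[-0.226, 0.617, 0.909] [-0.0004, -0.0002, -0.0017] 
[0.0, 0.0, 0.58] [0.0, -0.0, -0.0]
```

Call:
jog_arm:
  motion:
    - [[-0.226, 0.617, 0.6, 0, 0, -0.0017, 1], [-0.226, 0.617, 0.91, 0, 0, -0.0017, 1], [-0.226, 0.617, 0.91, 0, 0, -0.0017, 1], [-0.226, 0.617, 0.91, 0, 0, -0.0017, 1]]

```text
time_s: 3.45
tool_pos: [0.5167, 0.0462, 0.1081]
tool_rot: [-180.0, -0.3, 173.1]
force: [-0.8, -0.7, 0.7]
grip_width: 0.0004
grasp_force: 0.0
```

Call:
jog_arm:
  motion:
    - [[0, 0, 0.3, 0, 0, 0, 1], [0, 0, 0.58, 0, 0, 0, 1], [0, 0, 0.58, 0, 0, 0, 1], [0, 0, 0.58, 0, 0, 0, 1]]

```text
time_s: 3.85
tool_pos: [0.5192, 0.0461, 0.0539]
tool_rot: [-179.9, 0.1, 173.1]
force: [-0.2, 0.4, 0.2]
grip_width: 0.0004
grasp_force: 0.0
```

Call:
jog_arm:
  motion:
    - [[0, 0.1, 0, 0, 0, 0, 1], [0, 0.15, 0, 0, 0, 0, 1], [0, 0.2, 0, 0, 0, 0, 1], [0, 0.25, 0, 0, 0, 0, 1], [0, 0.3, 0, 0, 0, 0, 1]]

```text
time_s: 4.35
tool_pos: [0.5219, 0.0784, 0.0526]
tool_rot: [-180.0, 0.0, 173.3]
force: [-0.1, 0.1, 0.2]
grip_width: 0.0003
grasp_force: 0.0
```

Call:
jog_arm:
  motion:
    - [[0, 0.05, 0, 0, 0, 0, 1], [0, 0.1, 0, 0, 0, 0, 1], [0, 0.15, 0, 0, 0, 0, 1], [0, 0.2, 0, 0, 0, 0, 1], [0, 0.22, 0, 0, 0, 0, 1]]

```text
time_s: 4.85
tool_pos: [0.5243, 0.1004, 0.0523]
tool_rot: [180.0, -0.0, 173.3]
force: [0.9, 1.0, -0.0]
grip_width: 0.0007
grasp_force: 0.0
```

Run:
```python
from h import *
o=env.get_obs();print(o['force'],o['tool_pos'])
p,d=env.read_camera('wrist');cv2.imwrite('pics/w2.png',cv2.resize(cv2.cvtColor(p[90:330,150:470],cv2.COLOR_RGB2BGR),None,fx=2.4,fy=2.4))
```

```text
[ 0.89325948  0.99772562 -0.03933128] [0.52430164 0.10044389 0.0523137 ]
```

View pics/w2.png

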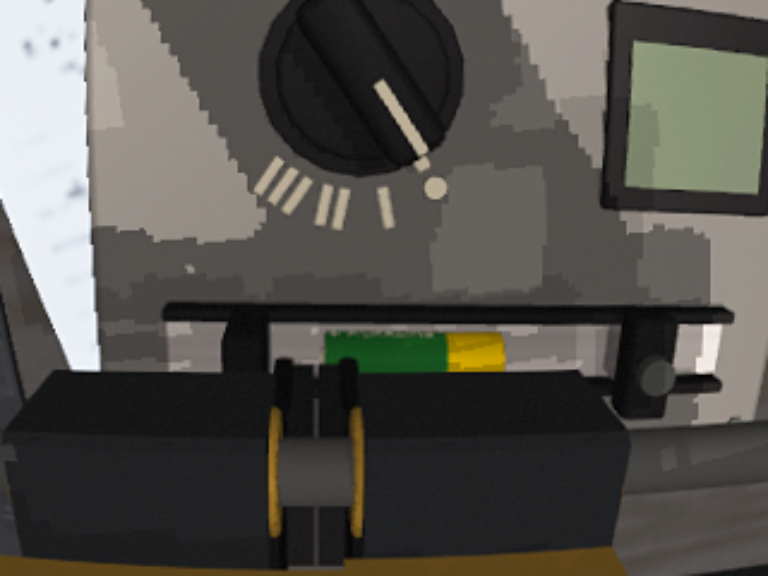

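The jaw at (245,345) hasn't moved. The closed fingers are centred at (315,370), which appears to be past the jaw, with no force measured. I use depth to find where the fingertips really are.

Run:
```python
from h import *
o=env.get_obs();t,r=np.array(o['tool_pos']),o['tool_rot']
p,d=env.read_camera('wrist');P=wcloud(t,np.array(r),d)
T=R.from_euler('xyz',r,degrees=True)
L=((P-t)@T.as_matrix())
for v in range(232,330,8):print(v,[np.round(L[v,u]*1000).astype(int).tolist() for u in(264,269,275,281,287,294,299)])
yaw=np.radians(-7.24);C=[.4908,.143]
Q=P.copy();Q[...,:2]=(P[...,:2]-C)@np.array([[np.cos(yaw),-np.sin(yaw)],[np.sin(yaw),np.cos(yaw)]])
print(np.round(Q[225:246:3,245:265:3]*1000).astype(int).tolist())
```

```text
232 [[-1, -13, 29], [-1, -9, 29], [-1, -5, 29], [0, -1, 29], [4, 2, 15], [4, 7, 17], [4, 10, 16]]
240 [[-6, -13, 28], [11, -8, -17], [-6, -5, 29], [-6, -1, 30], [0, 2, 14], [11, 6, -17], [0, 10, 13]]
248 [[37, -6, -90], [11, -7, -28], [10, -4, -23], [9, -1, -23], [10, 2, -24], [11, 5, -27], [37, 4, -91]]
256 [[35, -6, -91], [12, -7, -38], [10, -4, -34], [10, -1, -34], [10, 2, -34], [11, 5, -36], [35, 4, -91]]
264 [[37, -6, -100], [10, -7, -43], [10, -4, -44], [7, -1, -37], [9, 2, -42], [9, 5, -42], [37, 4, -100]]
272 [[36, -5, -102], [11, -6, -54], [10, -4, -51], [3, -1, -37], [10, 1, -51], [11, 4, -54], [36, 3, -102]]
280 [[34, -5, -104], [32, -4, -100], [32, -3, -100], [32, -1, -100], [32, 0, -100], [33, 2, -101], [34, 3, -104]]
288 [[33, -5, -105], [31, -4, -102], [31, -3, -102], [31, -1, -102], [31, 0, -102], [31, 2, -102], [33, 3, -105]]
296 [[31, -5, -106], [29, -4, -103], [29, -3, -103], [29, -1, -102], [29, 0, -103], [28, 2, -102], [31, 3, -107]]
304 [[28, -5, -105], [1, -6, -63], [1, -4, -64], [-72, -1, 53], [1, 1, -63], [6, 4, -70], [29, 3, -107]]
312 [[24, -6, -104], [-3, 
[... 352 characters left out ...]
5, -55, 51], [26, -53, 49], [27, -52, 47], [34, -51, 24]], [[25, -60, 56], [25, -58, 56], [25, -56, 56], [25, -55, 55], [26, -53, 54], [27, -51, 51], [36, -51, 23]], [[26, -59, 58], [26, -58, 58], [26, -56, 58], [26, -54, 58], [27, -53, 57], [29, -52, 50], [39, -51, 23]], [[28, -59, 59], [28, -58, 57], [28, -56, 59], [28, -54, 58], [28, -53, 58], [31, -52, 50], [41, -51, 23]], [[30, -60, 58], [30, -58, 58], [30, -56, 59], [30, -54, 58], [30, -53, 57], [33, -52, 50], [43, -51, 23]], [[32, -60, 58], [32, -58, 58], [32, -56, 57], [32, -54, 58], [32, -53, 57], [34, -51, 52], [45, -51, 22]], [[33, -60, 58], [34, -58, 58], [34, -56, 57], [34, -55, 57], [34, -53, 58], [36, -52, 51], [47, -51, 24]]]
```

Run:
```python
from h import *
o=env.get_obs();t,r=np.array(o['tool_pos']),o['tool_rot'];T=R.from_euler('xyz',r,degrees=True).as_matrix()
for n in('scene','top'):
    p,d=env.read_camera(n);P=pts(n,d);L=(P-t)@T
    m=(abs(L[...,0])<.03)&(abs(L[...,1])<.03)&(L[...,2]<.02)&(d>0)
    print(n,m.sum());q=L[m]
    for z0 in np.arange(-.1,.02,.008):
        s=q[(q[:,2]>=z0)&(q[:,2]<z0+.008)]
        if len(s):print(round(z0,3),len(s),np.round(s.min(0)*1000),np.round(s.max(0)*1000))
    if n=='scene':
        u,v=proj(n,t)[0].astype(int);print(u,v)
        c=p[max(v-70,0):v+50,max(u-80,0):u+80];cv2.imwrite('pics/s2.png',cv2.resize(cv2.cvtColor(c,cv2.COLOR_RGB2BGR),None,fx=5,fy=5,interpolation=cv2.INTER_CUBIC))
```

```text
scene 231
310 235
top 566
-0.1 3 [  26.   -2. -100.] [ 29.   5. -98.]
```

View pics/s2.png

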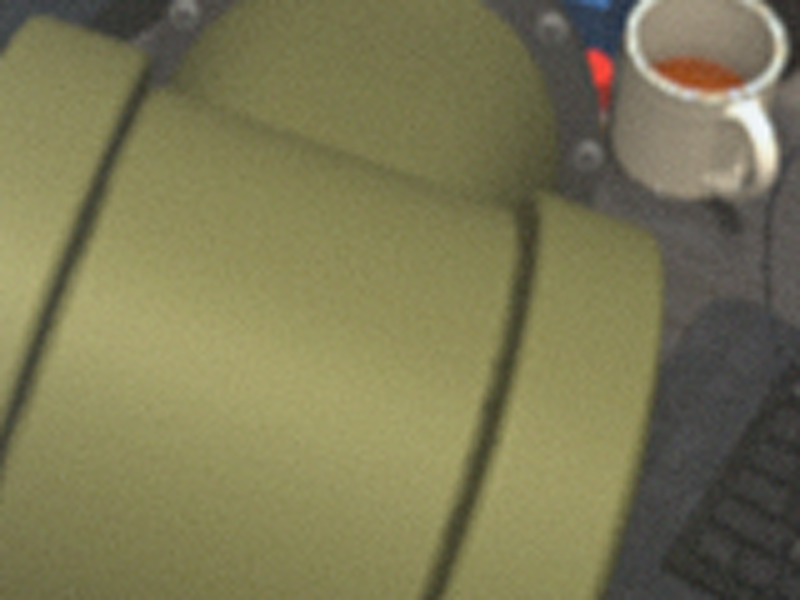

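The scene camera is blocked by the arm (olive link fills the crop). The wrist depth puts the closed tips about 16 mm behind the TCP. I rise and check the tip position at two openings.

Call:
jog_arm:
  motion:
    - [[0, 0, -0.5, 0, 0, 0, 0.5], [0, -0.3, -0.6, 0, 0, 0, 0.5], [0, -0.56, -0.6, 0, 0, 0, 0.5], [0, -0.56, -0.6, 0, 0, 0, 0.5], [0, -0.56, -0.6, 0, 0, 0, 0.5]]

```text
time_s: 5.55
tool_pos: [0.5177, 0.0432, 0.1123]
tool_rot: [-180.0, 0.0, 173.1]
force: [-0.2, 0.1, -0.2]
grip_width: 0.0327
grasp_force: 0.0
```

Run:
```python
from h import *
o=env.get_obs();t,r=np.array(o['tool_pos']),o['tool_rot'];T=R.from_euler('xyz',r,degrees=True).as_matrix()
print(t,o['grip_width'])
p,d=env.read_camera('wrist');L=(wcloud(t,np.array(r),d)-t)@T
np.savez('pics/w3.npz',p=p,d=d,t=t,r=r)
m=(abs(L[...,0])<.02)&(abs(L[...,1])<.07)&(L[...,2]<.03)&(L[...,2]>-.06);q=L[m]
for z0 in np.arange(-.06,.03,.008):
    s=q[(q[:,2]>=z0)&(q[:,2]<z0+.008)]
    if len(s):print(round(z0,3),len(s),np.round(s.min(0)*1000),np.round(s.max(0)*1000))
cv2.imwrite('pics/w3.png',cv2.resize(cv2.cvtColor(p[120:340,120:440],cv2.COLOR_RGB2BGR),None,fx=2.4,fy=2.4))
```

```text
[0.51768623 0.0432307  0.11230838] 0.032651402889093246
-0.06 145 [-10. -29. -60.] [ 12.  27. -52.]
-0.052 373 [ -9. -30. -52.] [ 12.  27. -44.]
-0.044 386 [  3. -28. -44.] [ 12.  26. -36.]
-0.036 321 [ -1. -26. -36.] [ 12.  24. -28.]
-0.028 315 [ -3. -26. -28.] [ 12.  24. -20.]
-0.02 202 [ -7. -26. -20.] [ 12.  24. -13.]
```

View pics/w3.png

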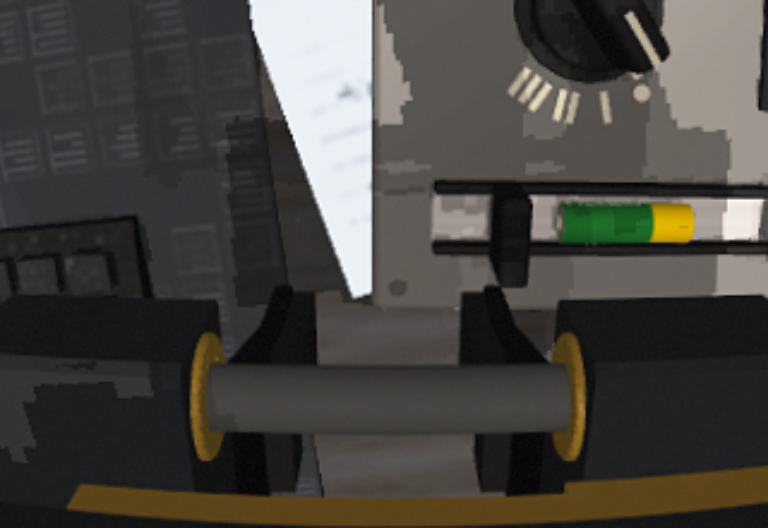

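The half-open fingers at (280,290) and (490,290) confirm it: the tips sit about 14 mm behind the reported TCP, at both the depth scale and the opening scale. So the real tip height is TCP z + 0.014. I close the gripper and descend carefully behind the jaw.

Call:
jog_arm:
  motion:
    - [[0, 0, 0, 0, 0, 0, 1], [0, 0, 0.2, 0, 0, 0, 1], [0, 0, 0.4, 0, 0, 0, 1], [0, 0, 0.6, 0, 0, 0, 1], [0, 0, 0.7, 0, 0, 0, 1]]

```text
time_s: 6.1
tool_pos: [0.5165, 0.0451, 0.0406]
tool_rot: [180.0, -0.2, 173.4]
force: [-0.8, -0.4, -0.8]
grip_width: 0.0113
grasp_force: 0.0
```

Call:
jog_arm:
  motion:
    - [[0, 0, 0.04, 0, 0, 0, 1], [0, 0, 0.08, 0, 0, 0, 1], [0, 0, 0.12, 0, 0, 0, 1], [0, 0, 0.15, 0, 0, 0, 1], [0, 0, 0.15, 0, 0, 0, 1]]

```text
time_s: 6.6
tool_pos: [0.5177, 0.044, 0.0273]
tool_rot: [-180.0, -0.0, 173.3]
force: [-0.1, -0.1, 0.1]
grip_width: 0.0004
grasp_force: 0.0
```

Call:
jog_arm:
  motion:
    - [[0, 0.1, 0, 0, 0, 0, 1], [0, 0.2, 0, 0, 0, 0, 1], [0, 0.25, 0, 0, 0, 0, 1], [0, 0.3, 0, 0, 0, 0, 1], [0, 0.35, 0, 0, 0, 0, 1]]

```text
time_s: 7.1
tool_pos: [0.522, 0.0784, 0.0275]
tool_rot: [-179.9, 0.0, 173.2]
force: [-0.3, -3.5, 1.7]
grip_width: 0.0003
grasp_force: 1.4
```

Now there is contact (about 3.5 N, the jaw's friction). I keep pushing.

Call:
jog_arm:
  motion:
    - [[0, 0.06, 0, 0, 0, 0, 1], [0, 0.12, 0, 0, 0, 0, 1], [0, 0.18, 0, 0, 0, 0, 1], [0, 0.24, 0, 0, 0, 0, 1], [0, 0.28, 0, 0, 0, 0, 1]]

```text
time_s: 7.6
tool_pos: [0.5255, 0.1072, 0.0274]
tool_rot: [180.0, 0.0, 173.3]
force: [0.6, -2.7, 1.4]
grip_width: 0.0005
grasp_force: 1.4
```

```bash
cat > seat.py <<'E'
from h import *
o=env.get_obs();t,r=np.array(o['tool_pos']),np.array(o['tool_rot'])
p,d=env.read_camera('wrist');P=wcloud(t,r,d);yaw=np.radians(-7.24);A=np.array([[np.cos(yaw),-np.sin(yaw)],[np.sin(yaw),np.cos(yaw)]]);C=[.4908,.143]
Q=P.copy();Q[...,:2]=(P[...,:2]-C)@A
print('tcp_t',(t[:2]-C)@A,t[2],np.round(o['force'],1))
on=(abs(Q[...,0]-.04)<.019)&(abs(Q[...,1])<.1)
g=on&(p[...,1]>p[...,2].astype(int)+50)&(Q[...,2]>.028)&(Q[...,2]<.045);dark=on&(p.max(-1)<70)&(d>0)
print('cell y',np.round(np.percentile(Q[g][:,1],[1,99]),4) if g.sum()>20 else g.sum())
for n,m in dict(jaw=dark&(Q[...,2]>.048)&(Q[...,2]<.0605)&(Q[...,0]<.03),stop=dark&(Q[...,2]>.036)&(Q[...,2]<.046)&(Q[...,1]>.03)).items():
    print(n,m.sum(),np.round(np.percentile(Q[m],[2,50,98],axis=0)[:,1:],4).tolist() if m.sum()>5 else '')
cv2.imwrite('pics/seat.png',cv2.resize(cv2.cvtColor(p[90:330,150:470],cv2.COLOR_RGB2BGR),None,fx=2.4,fy=2.4))
E
python3 seat.py
```

```text
tcp_t [ 0.03897609 -0.03109979] 0.027365918134463194 [ 0.6 -2.7  1.4]
cell y [0.0208 0.0365]
jaw 428 [[-0.0403, 0.0482], [-0.0295, 0.0535], [-0.0148, 0.0601]]
stop 728 [[0.045, 0.0363], [0.0481, 0.0434], [0.0581, 0.0454]]
```

Call:
jog_arm:
  motion:
    - [[0, 0.02, 0, 0, 0, 0, 1], [0, 0.03, 0, 0, 0, 0, 1], [0, 0.04, 0, 0, 0, 0, 1], [0, 0.05, 0, 0, 0, 0, 1]]

```text
time_s: 8.05
tool_pos: [0.5256, 0.1114, 0.0273]
tool_rot: [-180.0, -0.0, 173.2]
force: [0.9, -2.2, 0.8]
grip_width: 0.0001
grasp_force: 1.4
```

Call:
jog_arm:
  motion:
    - [[0, 0.01, 0, 0, 0, 0, 1], [0, 0.015, 0, 0, 0, 0, 1], [0, 0.015, 0, 0, 0, 0, 1]]

```text
time_s: 8.35
tool_pos: [0.5258, 0.1131, 0.0273]
tool_rot: [180.0, -0.0, 173.3]
force: [1.2, -2.8, 0.6]
grip_width: 0.0003
grasp_force: 1.2
```

Call:
jog_arm:
  motion:
    - [[0, 0.01, 0, 0, 0, 0, 1], [0, 0.01, 0, 0, 0, 0, 1]]

```text
time_s: 8.55
tool_pos: [0.526, 0.1142, 0.0273]
tool_rot: [180.0, -0.0, 173.3]
force: [0.6, -2.5, 0.4]
grip_width: 0.0003
grasp_force: 1.2
```

Call:
jog_arm:
  motion:
    - [[0, 0.01, 0, 0, 0, 0, 1], [0, 0.01, 0, 0, 0, 0, 1]]

```text
time_s: 8.75
tool_pos: [0.5261, 0.1152, 0.0273]
tool_rot: [180.0, -0.0, 173.3]
force: [1.0, -2.2, 0.9]
grip_width: 0.0005
grasp_force: 1.2
```

Call:
jog_arm:
  motion:
    - [[0, 0.01, 0, 0, 0, 0, 1], [0, 0.01, 0, 0, 0, 0, 1]]

```text
time_s: 8.95
tool_pos: [0.5262, 0.1155, 0.0273]
tool_rot: [-180.0, -0.0, 173.3]
force: [-0.5, -4.1, 0.6]
grip_width: 0.0005
grasp_force: 2.0
```

```bash
python3 seat.py
```

```text
tcp_t [ 0.03856267 -0.02277668] 0.027273935877451277 [-0.5 -4.1  0.6]
cell y [0.0291 0.0455]
jaw 407 [[-0.0319, 0.0482], [-0.0216, 0.0531], [-0.0067, 0.0603]]
stop 607 [[0.0451, 0.0367], [0.0497, 0.0436], [0.058, 0.0453]]
```

Call:
jog_arm:
  motion:
    - [[0, 0.01, 0, 0, 0, 0, 1], [0, 0.01, 0, 0, 0, 0, 1]]

```text
time_s: 9.2
tool_pos: [0.5262, 0.1156, 0.0273]
tool_rot: [-179.9, -0.0, 173.2]
force: [0.4, -6.1, 3.0]
grip_width: 0.0009
grasp_force: 3.1
```

Call:
jog_arm:
  motion:
    - [[0, 0.01, 0, 0, 0, 0, 1], [0, 0.01, 0, 0, 0, 0, 1]]

```text
time_s: 9.4
tool_pos: [0.5262, 0.1156, 0.0273]
tool_rot: [-179.8, -0.1, 173.2]
force: [-1.0, -7.2, 4.1]
grip_width: 0.0003
grasp_force: 4.0
```

Call:
jog_arm:
  motion:
    - [[0, 0.02, 0, 0, 0, 0, 1], [0, 0.02, 0, 0, 0, 0, 1], [0, 0.02, 0, 0, 0, 0, 1], [0, 0.02, 0, 0, 0, 0, 1]]

```text
time_s: 9.8
tool_pos: [0.5262, 0.1156, 0.0273]
tool_rot: [-179.6, -0.1, 173.1]
force: [-1.2, -10.6, 7.1]
grip_width: 0.0004
grasp_force: 5.8
```

```bash
python3 seat.py
```

```text
tcp_t [ 0.03853326 -0.02271428] 0.027293887257522235 [ -1.2 -10.6   7.1]
cell y [0.0293 0.0454]
jaw 411 [[-0.0316, 0.0483], [-0.0213, 0.0535], [-0.0068, 0.0603]]
stop 617 [[0.0451, 0.0368], [0.0496, 0.0436], [0.058, 0.0453]]
```

View pics/seat.png

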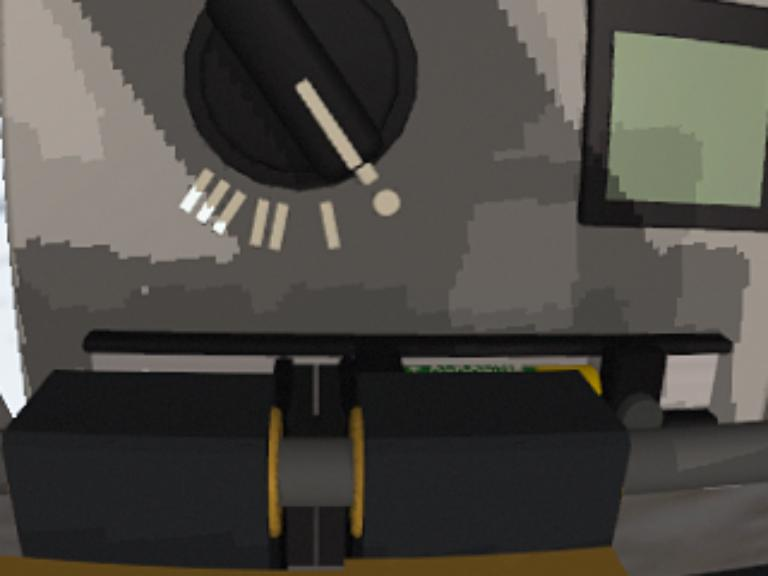

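The picture shows the battery clamped between the jaw (355-400) and the stop (600-660), and the arm stalled at about 10 N. I retreat and rise.

Call:
jog_arm:
  motion:
    - [[0, -0.2, 0, 0, 0, 0, 1], [0, -0.25, 0, 0, 0, 0, 1], [0, -0.25, -0.4, 0, 0, 0, 1], [0, -0.25, -0.9, 0, 0, 0, 1], [0, -0.25, -1, 0, 0, 0, 0.6]]

```text
time_s: 10.35
tool_pos: [0.5269, 0.0983, 0.1325]
tool_rot: [179.8, 0.5, 173.4]
force: [0.4, 0.7, 0.4]
grip_width: 0.0037
grasp_force: 0.0
```

```bash
python3 seat.py
cat > dial.py <<'E'
from h import *
o=env.get_obs();t,r=np.array(o['tool_pos']),np.array(o['tool_rot'])
p,d=env.read_camera('wrist');P=wcloud(t,r,d)
m=(P[...,2]>.056)&(P[...,2]<.07)&(np.hypot(P[...,0]-.4525,P[...,1]-.1185)<.032)&(p.max(-1)<250)
b=cv2.minAreaRect(P[m][:,:2].astype(np.float32));print('bar',m.sum(),b,t,r,o['grip_width'])
E
python3 dial.py
python3 - <<'E'
from h import *
plan([(.4525,.1185,.125,195),(.4525,.1185,.11,207)])
E
```

```text
tcp_t [ 0.04148835 -0.03981775] 0.13253274247636745 [0.4 0.7 0.4]
cell y [-0.0017  0.0443]
jaw 86 [[-0.0144, 0.0497], [-0.0103, 0.0572], [-0.0058, 0.0595]]
stop 443 [[0.0452, 0.0365], [0.0497, 0.0438], [0.0583, 0.0454]]
bar 1024 ((0.4530206620693207, 0.1195102334022522), (0.04198797047138214, 0.014733655378222466), 27.292631149291992) [0.52667248 0.09776193 0.13193645] [179.85488774   0.44589489 173.33787802] 0.006426122762545951
[0.749, 0.129, 0.041] [0.0002, 0.0015, -0.1204] 
[-0.0, 0.0, 0.15] [-0.0, 0.0, -0.0667]
```

Call:
jog_arm:
  motion:
    - [[0.4, 0.07, 0.0, 0, 0.001, -0.04, 0.54], [0.75, 0.13, 0.04, 0, 0.001, -0.08, 0.54], [0.75, 0.13, 0.1, 0, 0.001, -0.12, 0.54], [0.75, 0.13, 0.2, 0, 0.001, -0.165, 0.54], [0.75, 0.13, 0.2, 0, 0.001, -0.188, 0.54]]

```text
time_s: 10.95
tool_pos: [0.4483, 0.117, 0.1045]
tool_rot: [179.8, -0.4, -152.6]
force: [-0.2, 0.4, -0.2]
grip_width: 0.0389
grasp_force: 0.0
```

```bash
python3 dial.py
python3 - <<'E'
from h import *
plan([(.453,.119,.06,207.2),(.453,.119,.025,207.2)])
E
```

```text
bar 1100 ((0.45248347520828247, 0.11944807320833206), (0.04067586362361908, 0.01399884931743145), 27.158632278442383) [0.4483135  0.11700284 0.10454455] [ 179.83284333   -0.3949927  -152.59707491] 0.038946973219241426
[-0.049, -0.005, 0.45] [0.001, -0.002, 0.0016] 
[0.0, 0.0, 0.35] [-0.0, 0.0, -0.0]
```

Call:
jog_arm:
  motion:
    - [[-0.04, 0, 0.2, 0.001, -0.002, 0.0016, 0.54], [-0.04, 0, 0.4, 0.001, -0.002, 0.0016, 0.54], [-0.04, 0, 0.45, 0.001, -0.002, 0.0016, 0.54], [-0.04, 0, 0.45, 0.001, -0.002, 0.0016, 0.54]]

```text
time_s: 11.4
tool_pos: [0.4527, 0.119, 0.061]
tool_rot: [180.0, 0.0, -153.2]
force: [-0.3, 1.2, 0.5]
grip_width: 0.0401
grasp_force: 0.0
```

```bash
python3 dial.py
python3 - <<'E'
from h import *
plan([(.4525,.119,.025,207.2)])
E
```

```text
bar 1398 ((0.4501378536224365, 0.11820907890796661), (0.03599437326192856, 0.013897922821342945), 26.976768493652344) [0.45274565 0.11903483 0.06095739] [ 1.79994753e+02  3.68141179e-02 -1.53184371e+02] 0.040142655018777396
[0.012, 0.004, 0.369] [-0.0003, 0.0007, -0.0021]
```

Call:
jog_arm:
  motion:
    - [[0, 0, 0.1, 0, 0, 0, 0.54], [0, 0, 0.2, 0, 0, 0, 0.54], [0, 0, 0.28, 0, 0, 0, 0.54], [0, 0, 0.33, 0, 0, 0, 0.54], [0, 0, 0.36, 0, 0, 0, 0.54]]

```text
time_s: 11.95
tool_pos: [0.454, 0.1187, 0.0256]
tool_rot: [-179.9, 0.1, -153.2]
force: [0.4, 0.7, 0.7]
grip_width: 0.0406
grasp_force: 0.0
```

Call:
jog_arm:
  motion:
    - [[0, 0, 0, 0, 0, 0, 0.75], [0, 0, 0, 0, 0, 0, 0.9], [0, 0, 0, 0, 0, 0, 1], [0, 0, 0, 0, 0, 0, 1], [0, 0, 0, 0, 0, 0, 1]]
  grip_force: 35

```text
time_s: 12.45
tool_pos: [0.4536, 0.1208, 0.0266]
tool_rot: [180.0, 0.2, -153.1]
force: [-2.5, 4.8, 1.9]
grip_width: 0.0138
grasp_force: 35.0
```

Call:
jog_arm:
  motion:
    - [[0, 0.02, 0, 0, 0, 0, 1], [0, 0.02, 0, 0, 0, 0.04, 1], [0, 0.02, 0, 0, 0, 0.08, 1], [0, 0.02, 0, 0, 0, 0.12, 1], [0, 0.02, 0, 0, 0, 0.16, 1]]

```text
time_s: 12.95
tool_pos: [0.4536, 0.1207, 0.0266]
tool_rot: [-180.0, 0.3, 177.7]
force: [-1.0, 1.0, 1.4]
grip_width: 0.0138
grasp_force: 35.0
```

```bash
python3 -c "
from h import *
o=env.get_obs();print(np.round(o['qpos'],1),np.round(o['wrist_torque'],2))"; python3 dial.py
```

```text
[ 29.   11.5 -50.2 118.2  11.   54.6  60.7] [0.4  0.02 0.15]
bar 2036 ((0.45146217942237854, 0.12281394749879837), (0.04197261855006218, 0.031783342361450195), 17.47601318359375) [0.4536466  0.12070275 0.02659359] [-179.97905708    0.25731963  177.74472959] 0.013818631082573432
```

Call:
jog_arm:
  motion:
    - [[0, 0, 0, 0, 0, 0.045, 1], [0, 0, 0, 0, 0, 0.09, 1], [0, 0, 0, 0, 0, 0.135, 1], [0, 0, 0, 0, 0, 0.18, 1], [0, 0, 0, 0, 0, 0.222, 1]]

```text
time_s: 13.5
tool_pos: [0.4536, 0.1207, 0.0266]
tool_rot: [179.9, 0.2, 137.9]
force: [-0.9, 1.6, 1.2]
grip_width: 0.0136
grasp_force: 35.0
```

Call:
jog_arm:
  motion:
    - [[0, 0, 0, 0, 0, 0, 1], [0, 0, 0, 0, 0, 0, 1], [0, 0, 0, 0, 0, 0, 1]]

```text
time_s: 13.8
tool_pos: [0.4536, 0.1207, 0.0266]
tool_rot: [179.9, 0.2, 138.2]
force: [-1.9, 1.6, 5.0]
grip_width: 0.0138
grasp_force: 35.0
```

Run:
```python
from h import *
o=env.get_obs();t,r=np.array(o['tool_pos']),np.array(o['tool_rot']);print(t,r,o['force'],o['wrist_torque'])
p,d=env.read_camera('wrist');cv2.imwrite('pics/end.png',cv2.resize(cv2.cvtColor(p[90:330,120:440],cv2.COLOR_RGB2BGR),None,fx=2.4,fy=2.4))
```

```text
[0.45362413 0.12065709 0.02656069] [179.85935167   0.19844489 138.23332826] [-1.92032486  1.64965872  4.99484611] [0.27632655 0.2716859  0.11048734]
```

View pics/end.png

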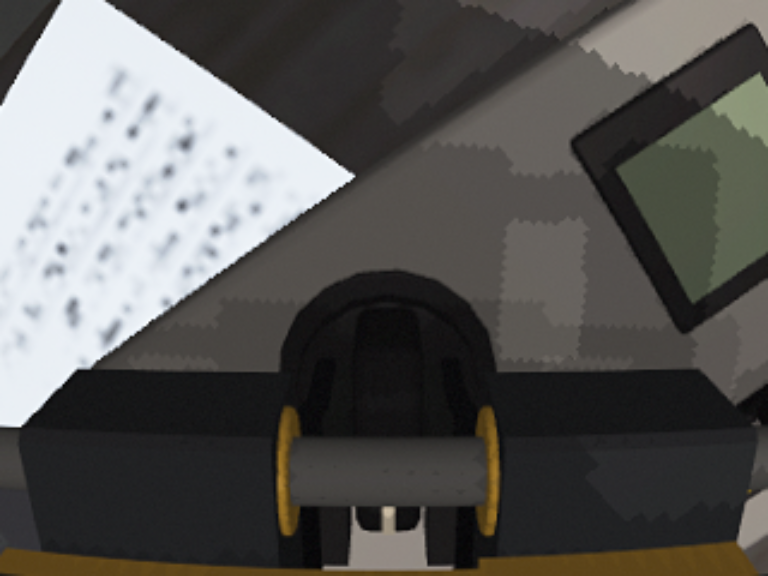

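The bar at (388,340) is aligned between the fingers, and the tool has turned 68.7° (1.20 rad). I hold a little longer, then hand in.

Call:
jog_arm:
  motion:
    - [[0, 0, 0, 0, 0, 0, 1], [0, 0, 0, 0, 0, 0, 1], [0, 0, 0, 0, 0, 0, 1], [0, 0, 0, 0, 0, 0, 1], [0, 0, 0, 0, 0, 0, 1]]

```text
time_s: 14.35
tool_pos: [0.4536, 0.1207, 0.0265]
tool_rot: [179.9, 0.2, 138.1]
force: [-1.9, 2.1, 5.0]
grip_width: 0.0137
grasp_force: 35.0
```

```bash
python3 -c "
from cell import env
print(env.get_obs()['tool_rot'],env.get_obs()['grasp_force']);print(env.sign_off())"
```

```text
[179.85874148   0.19218751 138.11783553] 35.00114947557449
the job is handed in; nothing more can be done
None
```

I handed the job in at about 14 s (no verdict came back): the battery is seated between jaw and end stop (about 50.7 mm face to face), and the gripper is holding the dial at the third click (about 1.20 rad, judged from the tool's turn).

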